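Slide the loaf tin between the crocks to the stop rail

ROBOT

A 6-joint arm with a two-finger parallel gripper is mounted at the origin on the work surface. World frame = base frame: x ahead of the robot, y to its left, z up, the work surface at z = 0. Lengths are in m, angles in degrees, forces in N, time in s.
With the tool pointing down it reaches from about 0.3 to 0.75 m from the base axis. Payload 8.5 kg.
Tool frame: the origin (TCP) lies at the very end of the fingers, on their centre line; the grasp point (between the pads) lies 19 mm behind it (env.pinch_z is the distance from the TCP to the grasp point, in m); z points along the fingers, y is the line along which they close (so a half turn about z gives the same grasp; the last joint's range is limited). The gripper opens to 85 mm and grips with 20 to 120 N. Pads are 22 mm wide; open, the fingers measure 114 mm over their backs; the gripper's body (76 mm by 85 mm) begins 54 mm behind the grasp point. The pads swing forward as they close: fully open they stand 13 mm farther back than shut.
Start: joints at [-81.377, 21.807, 74.336, -0, 83.858, -12.336], TCP at [0.197, -0.514, 0.196] pointing down, gripper open.
Joint ranges: [-178.18, 178.18], [-50.72, 133.34], [12.68, 142.11], [-81.47, 261.47], [9.98, 163.14], [-165.26, 165.26]. Speed limits (degrees/s): [136.94, 136.94, 180, 180, 180, 180].

INTERFACE

Orientations are given as a 3x3 rotation matrix whose columns are the frame's x, y, z axes.
In Python, from rig import env, viewer gives the robot as it stands.
- The arm moves only by the tool drive_tool, never from a script. Its argument "series" is a list of rows, each a list of 3 entries, a list of its own where there are three numbers: the shift along the tool's x, y, z in m, then the turn about the tool's z in degrees, then the finger opening in m, from 0 to 0.0854. A call has 1 to 20 rows; each row is the pose to reach, as a shift and turn from the pose commanded when the call began, along the tool's axes at that moment; what a row does not reach only later rows make up. A row lasts 1/10 s, in which the tool goes at most 50 mm and 8.59 degrees, less where a joint would pass 70% of its speed; a pose out of reach is approached as far as the arm can. A call with a gripper value outside its range is refused whole. The fingers move at their own pace and stop on an object; "newtons" is the grip in N (left out, the last holds). Time passes only in rows, so rows that repeat a pose let the fingers close. It gives the time, the measured TCP pose, the force, the opening and the grip force at its end, in the units of the state.
- env.observe(): the state, without advancing time (a new reading comes with each control period).
- viewer.get_image(name): name is "side" or "top"; returns a dict with "img" (480x640x3 uint8, red, green, blue), "depth" (480x640 float32, m along the optical axis (not along the pixel's ray), 0 where there is no reading), "camera_matrix" (3x3 intrinsics, pixels), "rvec" (rotation vector, rad) and "tvec" (3), from world to camera coordinates, as OpenCV has them. Camera axes: x right, y down, z forward; pixel columns grow to the right and rows downward; lengths in m; the calibration is good to about 2 mm. A picture is of the moment at which its call begins.
- env.close_job(): hands the job in; it is judged then, once.
The state is a dict: "time_s": time; "q": joint angles; "qvel": joint speeds; "joint_efforts": joint torques, N m; "position": TCP position; "tool_rot": TCP orientation; "ft_force": force on the tool from outside, world axes, zero at the start; "wrist_torque": the same for the moment, N m; "grip_width": finger opening in m; "gripper_force": force on a finger pad.
Only numpy, scipy, OpenCV 4.12 (cv2) and the standard library are available. Lean on these libraries where they do the work, as an engineer would, in place of code of your own. Each camera call takes 0.05 s, during which the arm holds its last target. There are 200 camera calls.

TASK

Push the loaf tin lengthways through the narrow gap between the two squat stoneware crocks, and on until its leading end sits flat against the steel stop rail behind them. Only push it along the bench with the fingers: do not lift it or tip it. Leave the jar, the mug and the spatula where they are.

Things in the scene. Friction and masses are not known exactly. Their poses are not given: they have to be found in the camera images.
- tin: Aluminium loaf tin with a brown loaf, loose, 0.28 to 0.56 kg: upright-sided box 100 mm long (own x), 70 wide (own y), walls 40 high; the loaf's crown rises to 59 mm. Origin: centre of its underside, on the bench. It starts before the gap (away from the rail), turned up to 35 degrees from the gap's direction and up to 55 mm off its centre line, its +x end towards the gap.
- bay: The two crocks and the stop rail, fixed as one immovable group on the flat bench. Origin on the bench midway between the crocks; x level, along the way through the gap towards the rail; y across; z up. The rail's near face is at x = 185 mm, so the tin is home with its centre at x = 135 mm, y about 0.
- gap (a point): Middle of the gap (the bay's origin and axes). The crocks: cream stoneware with a blue band and a flat wooden lid, round, 90 mm in diameter, 48 mm high (53 with the lid's knob), centred 83 mm either side of here along y: the gap is 76 mm wide at its narrowest.
- stop (a point): Middle of the near face of the stop rail, 15 mm above the bench; axes as the bay's. The rail is a dark steel bar lying across the way, 220 mm long, 30 high, 20 thick.
- jar: Bystander: amber glass jar, 64 mm in diameter, 100 mm high, upright to the left, beyond the rail and nearer the robot; origin at the centre of its underside.
- mug: Bystander: white mug, 76 mm in diameter, 85 mm high, upright to the left, beyond the rail; origin at the centre of its underside.
- spatula: Bystander: spatula lying flat on the bench beyond the far crock, its length (own x, blade end +x) across the robot's view; origin under its middle.
Things that resemble listed ones, but are neither listed nor needed, are in the scene too. Leave any pink look-alike of the tin alone.

How it is judged:
By the outcome, as a careful person would: the job done as asked, in the order asked, and still so for the second after the job is handed in, with the robot touching nothing.
It also fails if it takes over 61 s, if anything falls off the work surface, if the arm or the gripper's body presses on something with over 40 N, if the wrist force passes 120 N, or if a joint passes its speed limit or range.

## Working session

There is one attempt and no reset: what is moved stays moved. The work goes in short steps, Python scripts to look and compute and a tool call to move; the robot and the scene stay as the last step left them, time stands still between calls to the robot, and variables do not carry over. Pictures are saved under pics/ and viewed, at most 10 in all, crops included, and the job is handed in when it is done.

Besides the shell and the picture viewer there is one more tool, called after ">>>" by a JSON object that holds its "name" and its "arguments", one argument or row to a line. drive_tool: Moves the arm, as the interface text tells. Its arguments: {"type":"object","properties":{"series":{"type":"array"},"newtons":{"type":"number"}},"required":["series"]}

```bash
mkdir -p pics; cat > h.py <<'E'
import numpy as np, cv2
from rig import env, viewer
def grab(n):
    d=viewer.get_image(n); R=cv2.Rodrigues(np.array(d["rvec"],float))[0]
    d["R"]=R; d["t"]=np.array(d["tvec"],float).ravel(); return d
def cloud(d):
    K=np.array(d["camera_matrix"]); z=d["depth"].astype(float)
    v,u=np.mgrid[:z.shape[0],:z.shape[1]]
    P=np.stack([(u-K[0,2])/K[0,0]*z,(v-K[1,2])/K[1,1]*z,z],-1)
    W=(P-d["t"])@d["R"]; W[z<=0]=np.nan; return W
def proj(d,p):
    return cv2.projectPoints(np.array(p,float).reshape(-1,3),np.array(d["rvec"],float),d["t"],np.array(d["camera_matrix"],float),None)[0][:,0]
def save(d,n): cv2.imwrite(f"pics/{n}.png",d["img"][...,::-1])
E
python3 - <<'E'
from h import *
for n in("top","side"):
    d=grab(n); save(d,n+"0"); np.savez(n+"0.npz",**d); print(n,-d["R"].T@d["t"])
o=env.observe(); print(o["time_s"],o["position"],o["tool_rot"])
E
```

```text
top [0.43368575 0.06288788 0.92513383]
side [ 0.45632281 -0.64227401  0.57051176]
0.1 [ 0.19665556 -0.51331127  0.19569029] [[ 9.33847937e-01  3.57670225e-01 -2.02586267e-04]
 [ 3.57670183e-01 -9.33847103e-01  1.27609778e-03]
 [ 2.67237581e-04 -1.26414034e-03 -9.99999165e-01]]
```

View pics/top0.png

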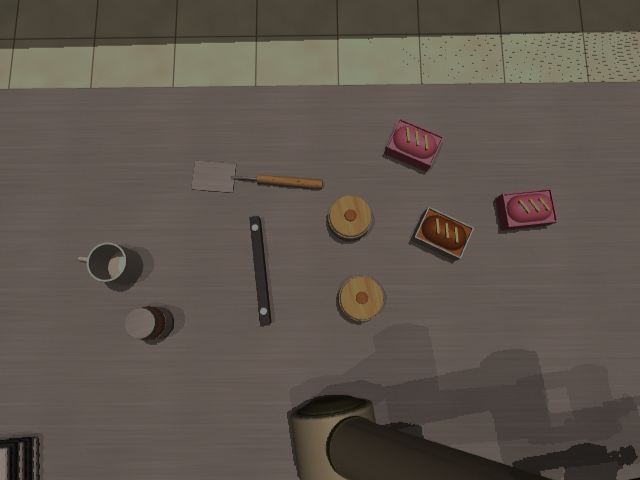

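View pics/side0.png

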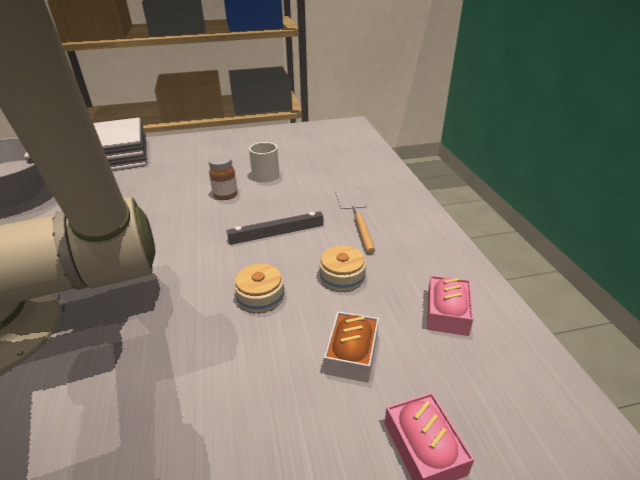

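Top view: the candidates for the tin are brown loaf in bare aluminium at (443,233), pink at (414,143), and pink at (528,209). The brown one fits; the pink ones are look-alikes. Crocks are at (350,216) and (361,298), rail at (260,270), mug (107,263), jar (147,322), spatula (258,180). I'll measure and confirm with one crop.

```bash
cat > m.py <<'E'
from h import *
from scipy import ndimage
def blobs(W,zmin=.012,zmax=.12):
    m=(W[...,2]>zmin)&(W[...,2]<zmax); return ndimage.label(m)[0]
def rect(P):
    r=cv2.minAreaRect((P[:,:2]*1000).astype(np.float32)); return r
if __name__=="__main__":
    for n in("top","side"):
        d=dict(np.load(n+"0.npz")); W=cloud(d)
        px=dict(top=dict(tin=(443,233),c1=(350,205),c2=(361,285),rail=(260,270)),side=dict(tin=(352,345),c1=(343,262),c2=(258,282),rail=(276,228)))[n]
        L=blobs(W)
        for k,(u,v) in px.items():
            P=W[L==L[v,u]]; 
            r=rect(P); top=np.percentile(P[:,2],99)
            Q=P[P[:,2]>(.044 if k[0]=='c' else .026 if k=='rail' else .034)]
            Q=Q[Q[:,2]<.0505] if k[0]=='c' else Q
            print(n,k,len(P),"ztop",top.round(4),"rect all",np.round(np.hstack([*r]),1),"upper",np.round(np.hstack([*rect(Q)]),1), "circ",np.round(np.hstack(cv2.minEnclosingCircle((Q[:,:2]*1000).astype(np.float32))),1))
        if n=="top":
            cv2.imwrite("pics/crop.png",cv2.resize(d["img"][100:340,220:580,::-1],None,fx=2,fy=2,interpolation=cv2.INTER_CUBIC))
E
python3 m.py
```

```text
top tin 1912 ztop 0.0604 rect all [ 604.1 -188.8  101.2   71.9   63.7] upper [ 604.  -188.9  101.2   71.9   63.6] circ [ 602.7 -188.    61. ]
top c1 1580 ztop 0.054 rect all [6.384e+02 5.000e-01 8.760e+01 8.950e+01 8.940e+01] upper [6.385e+02 2.000e-01 8.060e+01 8.140e+01 8.990e+01] circ [6.387e+02 2.000e-01 4.200e+01]
top c2 1658 ztop 0.0537 rect all [473.1 -18.3  88.3  88.6  89.8] upper [473.6 -18.3  82.2  81.6  89.7] circ [473.9 -18.8  41.8]
top rail 1155 ztop 0.0352 rect all [533.8 184.2 219.6  20.6   6.6] upper [533.8 184.1 219.6  20.5   6.6] circ [533.8 183.8 109.9]
side tin 2751 ztop 0.0612 rect all [ 602.8 -190.8  103.7   70.4   63.6] upper [ 602.7 -190.9  102.6   70.3   63.6] circ [ 603.4 -191.6   60.7]
side c1 1664 ztop 0.055 rect all [635.9  -4.7  86.3  89.2  20.5] upper [637.2  -2.3  84.2  81.3  72.9] circ [636.9  -2.1  43.2]
side c2 1873 ztop 0.0548 rect all [472.8 -23.8  87.3  87.3  54.3] upper [472.8 -21.9  84.   82.   60.5] circ [470.6 -21.8  43.8]
side rail 1149 ztop 0.0359 rect all [532.4 180.6 218.6  23.6   6.5] upper [532.4 180.6 218.6  23.6   6.5] circ [532.4 181.  109.5]
```

View pics/crop.png

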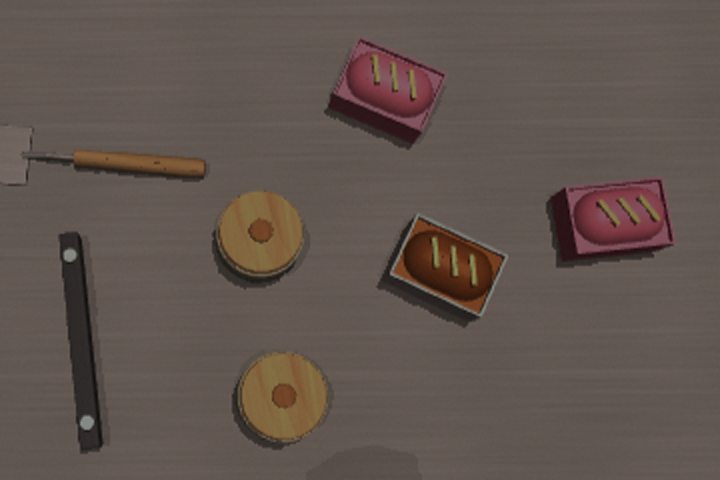

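The crop confirms the brown loaf in the silver tin at crop (448,265). Heights, sizes and crock spacing (165.5 mm) all agree with the text. In the bay frame the tin is at about (-184,-27) mm, yaw -33°. Plan: first push its -y side near the front with shut fingers, turning with it, to align and centre it. Then push from the rear with both fingers.

```bash
cat > b.py <<'E'
from h import *
A=np.deg2rad(96.6); G=np.array([.5555,-.010]); B=np.array([[np.cos(A),-np.sin(A)],[np.sin(A),np.cos(A)]])
def w2b(p): return (np.asarray(p)[:2]-G)@B
def b2w(p): return G+B@np.asarray(p)
def go(bx,by,z,yaw):
    "shift & turn from present pose to bay (bx,by) m, height z, tool-x yaw in bay deg"
    o=env.observe(); R=np.array(o["tool_rot"]); p=np.array(o["position"])
    s=R.T@(np.r_[b2w([bx,by]),z]-p); y=np.rad2deg(np.arctan2(R[1,0],R[0,0]))
    t=(y-(96.6+yaw)+180)%360-180
    return np.round(s,4),round(t,2)
def st():
    o=env.observe(); R=np.array(o["tool_rot"])
    print("t",o["time_s"],"bay",w2b(o["position"]).round(4),"z",round(o["position"][2],4),"yaw",round(np.rad2deg(np.arctan2(R[1,0],R[0,0]))-96.6,2),"f",np.round(o["ft_force"],2),"w",o["grip_width"])
E
python3 - <<'E'
from b import *
c=w2b([.6035,-.1898]); print(c); a=np.deg2rad(-33); r=np.array([[np.cos(a),-np.sin(a)],[np.sin(a),np.cos(a)]])
p=c+r@[.040,-.066]; print(p,b2w(p)); print(go(*p,.15,-33)); print(go(*p,.012,-33)); st()
E
```

```text
[-0.18412541 -0.02701619]
[-0.18652476 -0.10415401] [ 0.68040238 -0.18331745]
(array([ 0.5698, -0.1351,  0.046 ]), np.float64(-42.64))
(array([ 0.5697, -0.1349,  0.184 ]), np.float64(-42.64))
t 0.1 bay [-0.4587  0.4143] z 0.1957 yaw -75.64 f [-0.33  0.18 -0.49] w 0.08578491851109754
```

>>> {"name": "drive_tool", "arguments": {
  "series": [
    [[0.1,-0.024,0.01],-8,0],
    [[0.2,-0.047,0.02],-16,0],
    [[0.3,-0.071,0.03],-24,0],
    [[0.4,-0.095,0.04],-32,0],
    [[0.5,-0.119,0.046],-40,0],
    [[0.57,-0.135,0.046],-42.6,0],
    [[0.57,-0.135,0.046],-42.6,0],
    [[0.57,-0.135,0.046],-42.6,0],
    [[0.57,-0.135,0.046],-42.6,0],
    [[0.57,-0.135,0.046],-42.6,0],
    [[0.57,-0.135,0.046],-42.6,0],
    [[0.57,-0.135,0.046],-42.6,0],
    [[0.57,-0.135,0.046],-42.6,0],
    [[0.57,-0.135,0.046],-42.6,0],
    [[0.57,-0.135,0.046],-42.6,0],
    [[0.57,-0.135,0.046],-42.6,0],
    [[0.57,-0.135,0.046],-42.6,0],
    [[0.57,-0.135,0.046],-42.6,0]
  ]
}}

```text
time_s: 1.9
position: [0.6804, -0.1842, 0.1505]
tool_rot: [[0.446, 0.895, 0.0], [0.895, -0.446, -0.0], [0.0, 0.0, -1.0]]
ft_force: [0.6, -0.5, 0.2]
grip_width: -0.0001
gripper_force: 0.0
```

```bash
python3 - <<'E'
from b import *
st(); print(go(-.1865,-.1042,.012,-33))
d=grab("side"); W=cloud(d); save(d,"s1")
L=w2b  # finger extent: points above tin height near tool
P=W.reshape(-1,3); P=P[np.isfinite(P[:,0])]; o=env.observe(); Q=P-np.array(o["position"]); Q=Q@np.array(o["tool_rot"])
m=(np.abs(Q[:,0])<.06)&(np.abs(Q[:,1])<.06)&(Q[:,2]>-.045)&(Q[:,2]<.003); print(np.percentile(Q[m],[1,50,99],axis=0).round(4) if m.any() else 0)
E
```

```text
t 1.9 bay [-0.1874 -0.104 ] z 0.1505 yaw -33.09 f [ 0.63 -0.49  0.19] w -9.376515389732058e-05
(array([ 0.0009, -0.0004,  0.1385]), np.float64(-0.09))
[[-0.0125 -0.0124 -0.0449]
 [-0.0103 -0.0005 -0.0423]
 [-0.0056  0.0099 -0.0374]]
```

>>> {"name": "drive_tool", "arguments": {
  "series": [
    [[0.001,0,0.05],0,0],
    [[0.001,0,0.1],0,0],
    [[0.001,0,0.13],0,0],
    [[0.001,0,0.1385],0,0],
    [[0.001,0,0.1385],0,0],
    [[0.001,-0.006,0.1385],0,0],
    [[0.001,-0.01,0.1385],0,0],
    [[0.001,-0.013,0.1385],0,0],
    [[0.001,-0.0165,0.1385],0,0],
    [[0.003,-0.02,0.1385],-3,0],
    [[0.005,-0.024,0.1385],-5.5,0],
    [[0.007,-0.028,0.1385],-8,0],
    [[0.009,-0.032,0.1385],-11,0],
    [[0.0105,-0.036,0.1385],-14,0],
    [[0.012,-0.04,0.1385],-16.5,0],
    [[0.013,-0.0445,0.1385],-19,0],
    [[0.014,-0.049,0.1385],-22,0],
    [[0.014,-0.049,0.1385],-22,0]
  ]
}}

```text
time_s: 3.75
position: [0.6428, -0.1489, 0.0122]
tool_rot: [[0.077, 0.997, 0.0], [0.997, -0.077, -0.0], [-0.0, 0.0, -1.0]]
ft_force: [-0.4, 0.9, -0.6]
grip_width: -0.0003
gripper_force: 0.0
```

```bash
cat > tin.py <<'E'
from b import *
def tin(n="top",save_as=None):
    d=grab(n); W=cloud(d)
    if save_as: save(d,save_as)
    h=cv2.cvtColor(d["img"],cv2.COLOR_RGB2HSV)
    P=W[...,:2]; bb=(P-G)@B
    m=(W[...,2]>.034)&(W[...,2]<.063)&(bb[...,0]>-.27)&(bb[...,0]<.2)&(np.abs(bb[...,1])<.1)
    # drop crocks and pink
    for s in(-1,1): m&=np.hypot(bb[...,0],bb[...,1]-s*.083)>.047
    # drop tool
    o=env.observe(); q=(W-np.array(o["position"]))@np.array(o["tool_rot"])
    n_,L,S,_=cv2.connectedComponentsWithStats(m.astype(np.uint8))
    k=1+S[1:,4].argmax(); Q=bb[L==k]*1000
    r=cv2.minAreaRect(Q.astype(np.float32)); (w,hh),a=r[1],r[2]
    if w<hh: a-=90
    print(n,"tin bay",np.round(r[0],1),"size",np.round(r[1],1),"yaw",round((a+90)%180-90,1),len(Q))
if __name__=="__main__":
    import sys
    st(); tin("top",sys.argv[1] if len(sys.argv)>1 else None); tin("side",sys.argv[1]+"s" if len(sys.argv)>1 else None)
E
python3 tin.py p1
```

```text
t 3.75 bay [-0.148  -0.0708] z 0.0122 yaw -11.0 f [-0.41  0.92 -0.57] w -0.00025005569037512697
top tin bay [193.4 -90. ] size [2.4 6.6] yaw -26.1 5
side tin bay [-184.8  -26.3] size [ 70.1 102.8] yaw -33.0 2290
```

View pics/p1.png

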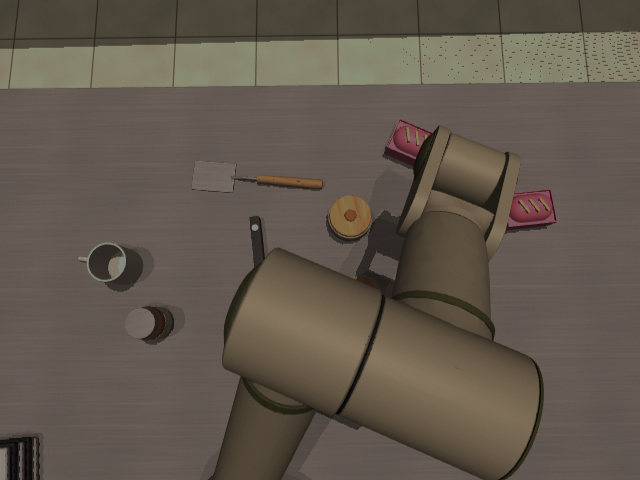

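View pics/p1s.png

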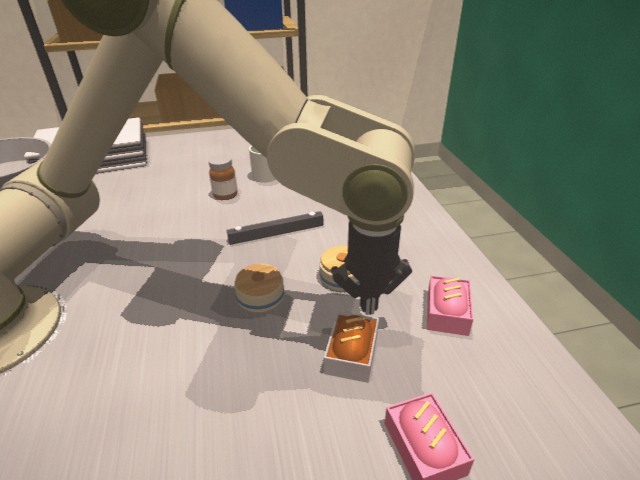

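The side view shows the fingertip at (368,308), just off the tin's front right corner, and the tin has not moved. I'll check where the fingers are by cloud and by projection.

```bash
python3 - <<'E'
from b import *
d=grab("side"); W=cloud(d); o=env.observe(); R=np.array(o["tool_rot"]); p=np.array(o["position"])
print("tcp px",proj(d,p),proj(d,p+R@[0,0,-.05]))
a=np.deg2rad(-33); r=np.array([[np.cos(a),-np.sin(a)],[np.sin(a),np.cos(a)]])
c=np.array([-.185,-.0265])
pts=[np.r_[b2w(c+r@[sx*.05,sy*.035]),.04] for sx,sy in((1,1),(1,-1),(-1,-1),(-1,1))]
print(proj(d,pts).round(1))
im=d["img"].copy()
cv2.polylines(im,[proj(d,pts).round().astype(np.int32)],True,(0,255,0),1)
cv2.circle(im,tuple(proj(d,p)[0].round().astype(int)),2,(255,0,0),-1)
cv2.imwrite("pics/c2.png",cv2.resize(im[250:400,280:480,::-1],None,fx=4,fy=4,interpolation=cv2.INTER_CUBIC))
for v in range(285,330,4):
  print(v,[ (u,*(((W[v,u]-p)@R)*1000).round().astype(int)) for u in range(358,384,5) if np.isfinite(W[v,u,0])])
E
```

```text
tcp px [[367.29778258 326.02591389]] [[368.79283997 304.88244635]]
[[336.7 311.4]
 [378.1 318.1]
 [369.2 366.1]
 [323.1 357.6]]
285 [(358, np.int64(5), np.int64(-19), np.int64(-92)), (363, np.int64(-18), np.int64(-16), np.int64(-111)), (368, np.int64(-15), np.int64(-8), np.int64(-108)), (373, np.int64(6), np.int64(6), np.int64(-88)), (378, np.int64(-15), np.int64(8), np.int64(-105)), (383, np.int64(-2), np.int64(21), np.int64(-92))]
289 [(358, np.int64(-4), np.int64(-20), np.int64(-91)), (363, np.int64(-17), np.int64(-16), np.int64(-102)), (368, np.int64(-11), np.int64(-6), np.int64(-96)), (373, np.int64(-9), np.int64(2), np.int64(-93)), (378, np.int64(-11), np.int64(10), np.int64(-94)), (383, np.int64(-8), np.int64(19), np.int64(-90))]
293 [(358, np.int64(-11), np.int64(-22), np.int64(-89)), (363, np.int64(-10), np.int64(-14), np.int64(-87)), (368, np.int64(-12), np.int64(-6), np.int64(-88)), (373, np.int64(-12), np.int64(2), np.int64(-87)), (378, np.int64(-13), np.int64(10), np.int64(-87)), (383, np.int64(-6), np.int64(20), np.int64(-79))]
297 [(358, np.int64(84), np.int64(3), np.i
[... 1998 characters left out ...]
nt64(19), np.int64(24), np.int64(11)), (383, np.int64(17), np.int64(33), np.int64(11))]
325 [(358, np.int64(-38), np.int64(-26), np.int64(-47)), (363, np.int64(-36), np.int64(-18), np.int64(-43)), (368, np.int64(-32), np.int64(-8), np.int64(-37)), (373, np.int64(-22), np.int64(3), np.int64(-25)), (378, np.int64(9), np.int64(22), np.int64(10)), (383, np.int64(7), np.int64(30), np.int64(10))]
329 [(358, np.int64(-46), np.int64(-28), np.int64(-46)), (363, np.int64(-44), np.int64(-19), np.int64(-43)), (368, np.int64(-39), np.int64(-10), np.int64(-36)), (373, np.int64(-30), np.int64(1), np.int64(-24)), (378, np.int64(0), np.int64(19), np.int64(11)), (383, np.int64(0), np.int64(29), np.int64(12))]
```

View pics/c2.png

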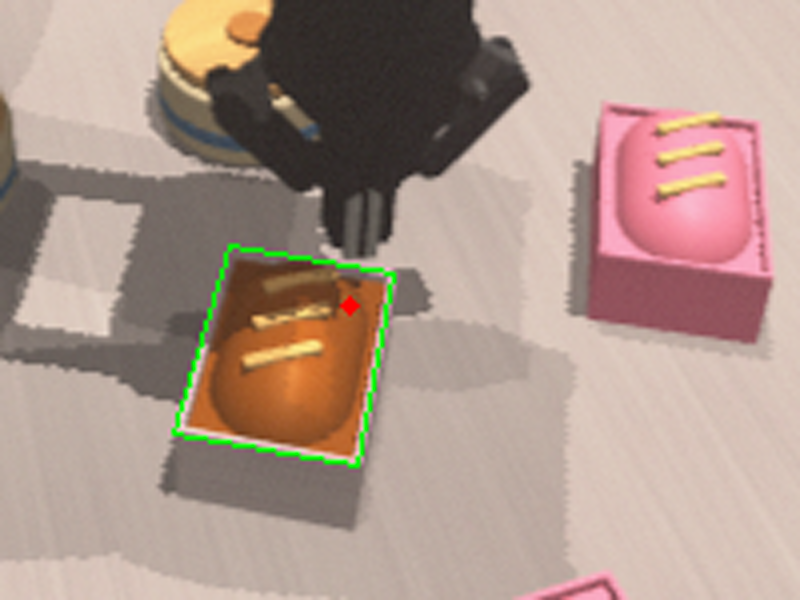

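```bash
python3 - <<'E'
from b import *
d=grab("side"); d0=dict(np.load("side0.npz"))
f=lambda x:cv2.cvtColor(x["img"],cv2.COLOR_RGB2GRAY).astype(np.float32)[335:385,318:385]
print(cv2.phaseCorrelate(f(d0),f(d)), np.abs(np.array(d0["tvec"])-np.array(d["tvec"])).max())
W=cloud(d);o=env.observe(); R=np.array(o["tool_rot"]); p=np.array(o["position"])
# front wall + crown test
a=np.deg2rad(-33); r=np.array([[np.cos(a),-np.sin(a)],[np.sin(a),np.cos(a)]]); c=np.array([-.185,-.0265])
for n,dd in(("0",d0),("1",d)):
  X=cloud(dd); own=(((X[...,:2]-G)@B)-c)@r*1000
  m=(np.abs(own[...,0])<70)&(np.abs(own[...,1])<50)&(X[...,2]>.034)&(X[...,2]<.042)
  print(n,np.percentile(own[m],[1,99],axis=0).round(1))
st()
E
```

```text
((0.20056819340973675, 0.08972003012544505), 0.766104035112593) 0.0
0 [[-50.9 -34.8]
 [ 50.   34.9]]
1 [[-50.6 -34.8]
 [ 50.2  34.7]]
t 3.95 bay [-0.1486 -0.0712] z 0.0119 yaw -11.1 f [-0.54 -0.28 -0.57] w -0.0001315824834676937
```

```bash
python3 - <<'E'
from b import *
d=grab("side"); X=cloud(d); a=np.deg2rad(-33); r=np.array([[np.cos(a),-np.sin(a)],[np.sin(a),np.cos(a)]]); c=np.array([-.185,-.0265])
own=(((X[...,:2]-G)@B)-c)@r*1000
for v in range(305,323,2): print(v,[(u,*own[v,u].round().astype(int),int(X[v,u,2]*1000)) for u in range(360,380,4) if np.isfinite(own[v,u,0])])
p=env.observe()["position"]; print((w2b(p)-c)@r)
E
```

```text
305 [(360, np.int64(52), np.int64(-4), 61), (364, np.int64(45), np.int64(-11), 69), (368, np.int64(44), np.int64(-17), 72), (372, np.int64(46), np.int64(-24), 71), (376, np.int64(52), np.int64(-30), 66)]
307 [(360, np.int64(109), np.int64(3), 0), (364, np.int64(46), np.int64(-11), 63), (368, np.int64(44), np.int64(-18), 67), (372, np.int64(45), np.int64(-24), 68), (376, np.int64(52), np.int64(-30), 62)]
309 [(360, np.int64(102), np.int64(2), 2), (364, np.int64(45), np.int64(-11), 60), (368, np.int64(43), np.int64(-18), 64), (372, np.int64(47), np.int64(-24), 61), (376, np.int64(52), np.int64(-30), 57)]
311 [(360, np.int64(98), np.int64(2), 1), (364, np.int64(46), np.int64(-11), 55), (368, np.int64(44), np.int64(-18), 58), (372, np.int64(46), np.int64(-24), 58), (376, np.int64(106), np.int64(-26), 0)]
313 [(360, np.int64(93), np.int64(1), 1), (364, np.int64(95), np.int64(-6), 0), (368, np.int64(43), np.int64(-18), 54), (372, np.int64(48), np.int64(-25), 52), (376, np.int64(100), np.int64(-27), 1)]
315 [(360, np.int64(49), np.int64(-5), 40), (364, np.int64(92), np.int64(-7), 0), (368, np.int64(94), np.int64(-14), 0), (372, np.int64(92), np.int64(-21), 2), (376, np.int64(94), np.int64(-28), 2)]
317 [(360, np.int64(25), np.int64(-8), 61), (364, np.int64(47), np.int64(-12), 39), (368, np.int64(48), np.int64(-18), 40), (372, np.int64(49), np.int64(-25), 41), (376, np.int64(89), np.int64(-29), 1)]
319 [(360, np.int64(23), np.int64(-8), 59), (364, np.int64(31), np.int64(-14), 52), (368, np.int64(47), np.int64(-19), 36), (372, np.int64(48), np.int64(-25), 38), (376, np.int64(46), np.int64(-32), 41)]
321 [(360, np.int64(19), np.int64(-9), 58), (364, np.int64(24), np.int64(-15), 54), (368, np.int64(42), np.int64(-20), 38), (372, np.int64(44), np.int64(-26), 37), (376, np.int64(42), np.int64(-33), 40)]
[ 0.0548347  -0.01761269]
```

Row 315 shows bench between the fingertips (end at z≈52 mm) and the tin rim. So the real fingertips stand about 39 mm above the reported TCP and they passed over the tin. I'll go back beside the tin at a safe height and measure that offset properly before going lower.

```bash
python3 - <<'E'
from b import *
print(go(-.1865,-.1042,.032,-33)); st()
E
```

```text
(array([-0.0308,  0.0397, -0.0202]), np.float64(21.91))
t 4.0 bay [-0.1486 -0.0711] z 0.0118 yaw -11.09 f [0.51 0.09 0.4 ] w -0.00015717675987148374
```

>>> {"name": "drive_tool", "arguments": {
  "series": [
    [[0,0,-0.02],0,0],
    [[-0.01,0.013,-0.02],7,0],
    [[-0.02,0.026,-0.02],14,0],
    [[-0.031,0.0397,-0.02],21.9,0],
    [[-0.031,0.0397,0.002],21.9,0],
    [[-0.031,0.0397,0.002],21.9,0],
    [[-0.031,0.0397,0.002],21.9,0]
  ]
}}

```text
time_s: 4.7
position: [0.68, -0.1831, 0.0096]
tool_rot: [[0.444, 0.896, -0.001], [0.896, -0.444, 0.0], [-0.0, -0.001, -1.0]]
ft_force: [0.4, -0.1, 0.4]
grip_width: -0.0006
gripper_force: 0.0
```

```bash
cat > tip.py <<'E'
from b import *
def tip():
    o=env.observe(); R=np.array(o["tool_rot"]); p=np.array(o["position"]); d=grab("side"); W=cloud(d)
    Q=(W-p)@R; m=(np.abs(Q[...,0])<.02)&(np.abs(Q[...,1])<.02)&(W[...,2]>.006)&(W[...,2]<.12)
    n,L,S,_=cv2.connectedComponentsWithStats(m.astype(np.uint8)); k=1+S[1:,4].argmax(); q=Q[L==k]*1000
    print("lowest in tool z",np.sort(q[:,2])[-6:].round(1),"world z",np.sort(W[L==k][:,2])[:6].round(4))
    h=q[q[:,2]>q[:,2].max()-25]; print("extent x,y",np.percentile(h,[2,98],axis=0)[:,:2].round(1)); return d
if __name__=="__main__":
    st(); d=tip()
E
python3 tip.py
```

```text
t 4.7 bay [-0.1862 -0.1038] z 0.0096 yaw -32.93 f [ 0.41 -0.08  0.4 ] w -0.0005984293513090821
lowest in tool z [-40.1 -39.9 -39.5 -39.5 -39.4 -38.1] world z [0.0477 0.049  0.0491 0.0491 0.0495 0.0497]
extent x,y [[-12.2 -13.8]
 [ -5.5  11.9]]
```

The offset is confirmed at about 38.5 mm. The target tip height is 15 mm, so the reported TCP goes to about -0.024.

>>> {"name": "drive_tool", "arguments": {
  "series": [
    [[0,0,0.01],0,0],
    [[0,0,0.02],0,0],
    [[0,0,0.027],0,0],
    [[0,0,0.033],0,0],
    [[0,0,0.033],0,0]
  ]
}}

```text
time_s: 5.25
position: [0.6797, -0.183, -0.0245]
tool_rot: [[0.444, 0.896, -0.002], [0.896, -0.444, 0.001], [-0.0, -0.002, -1.0]]
ft_force: [-0.4, 0.5, 0.0]
grip_width: 0.0001
gripper_force: 0.0
```

```bash
python3 tip.py
```

```text
t 5.25 bay [-0.1862 -0.1035] z -0.0245 yaw -32.94 f [-0.4   0.45  0.03] w 8.549739940494317e-05
lowest in tool z [-40.7 -40.1 -39.3 -39.2 -38.7 -35.6] world z [0.0111 0.0142 0.0147 0.0148 0.0156 0.0162]
extent x,y [[-11.6 -13.7]
 [ -5.3  12.1]]
```

>>> {"name": "drive_tool", "arguments": {
  "series": [
    [[0,-0.006,0],0,0],
    [[0,-0.01,0],0,0],
    [[0,-0.013,0],0,0],
    [[0,-0.0165,0],0,0],
    [[0.002,-0.02,0],-3,0],
    [[0.004,-0.024,0],-5.5,0],
    [[0.006,-0.028,0],-8,0],
    [[0.008,-0.032,0],-11,0],
    [[0.0095,-0.036,0],-14,0],
    [[0.011,-0.04,0],-16.5,0],
    [[0.012,-0.0445,0],-19,0],
    [[0.013,-0.049,0],-22,0],
    [[0.013,-0.049,0],-22,0]
  ]
}}

```text
time_s: 6.6
position: [0.6419, -0.1495, -0.023]
tool_rot: [[0.075, 0.997, 0.0], [0.997, -0.075, -0.0], [-0.0, 0.0, -1.0]]
ft_force: [0.0, -0.6, 0.6]
grip_width: -0.0
gripper_force: 0.0
```

```bash
cat >> tin.py <<'E'
E
python3 tin.py p3
```

```text
t 6.6 bay [-0.1485 -0.0698] z -0.023 yaw -10.9 f [ 0.01 -0.61  0.63] w -3.782091153562949e-05
top tin bay [194.5 -85.9] size [12.6  8.2] yaw 83.8 20
side tin bay [-184.   -36.5] size [117.2 101.8] yaw 79.6 2533
```

```bash
sed -i 's/^    n_,L,S/    m\&=~((np.abs(q[...,0])<.0125)\&(np.abs(q[...,1])<.016+o["grip_width"]\/2))\n    n_,L,S/' tin.py; python3 tin.py p4
```

```text
t 6.7 bay [-0.1489 -0.07  ] z -0.0231 yaw -11.02 f [ 0.57 -0.64 -0.81] w 0.0001483931937713569
top tin bay [193.7 -87.3] size [ 9.2 11.1] yaw -24.7 15
side tin bay [-179.7  -13.5] size [ 70.4 102.5] yaw -10.1 2296
```

View pics/p4s.png

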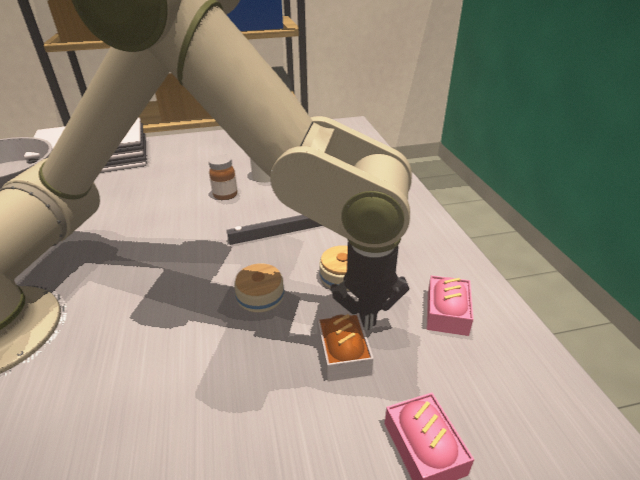

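The tin is now at bay (-180,-13.5), yaw -10°. I'll keep turning it, then back off.

>>> {"name": "drive_tool", "arguments": {
  "series": [
    [[0.002,-0.004,0],-3,0],
    [[0.004,-0.0075,0],-5.5,0],
    [[0.006,-0.011,0],-8,0],
    [[0.008,-0.0155,0],-11,0],
    [[0.008,-0.0155,0],-11,0],
    [[0.008,0.005,0],-11,0],
    [[0.003,0.025,0],-11,0],
    [[0.003,0.025,0],-11,0]
  ]
}}

```text
time_s: 7.6
position: [0.6691, -0.1497, -0.0234]
tool_rot: [[-0.114, 0.993, 0.002], [0.993, 0.114, -0.001], [-0.001, 0.002, -1.0]]
ft_force: [-0.5, 0.3, 0.1]
grip_width: -0.0002
gripper_force: 0.0
```

```bash
python3 tin.py p5; python3 -c "
from b import *
print(go(-.165,-.09,.06,0)); print(go(-.28,-.006,.06,0))"
```

```text
t 7.6 bay [-0.1518 -0.0967] z -0.0234 yaw -0.05 f [-0.47  0.27  0.07] w -0.00024485378878383605
top tin bay [192.  -87.6] size [8.  4.1] yaw 82.8 8
side tin bay [-178.4   -7.1] size [102.9  71.1] yaw 0.7 2321
(array([-0.0143, -0.0048, -0.0838]), np.float64(-0.01))
(array([-0.1293, -0.0888, -0.0837]), np.float64(-0.01))
```

The tin is aligned at (-178,-7), yaw 0.7°. I'll go over and behind it with the fingers slightly open.

>>> {"name": "drive_tool", "arguments": {
  "series": [
    [[0,0.005,-0.045],0,0.032],
    [[0,0.005,-0.09],0,0.032],
    [[-0.04,-0.03,-0.09],0,0.032],
    [[-0.08,-0.06,-0.09],0,0.032],
    [[-0.114,-0.089,-0.09],0,0.032],
    [[-0.114,-0.089,-0.09],0,0.032],
    [[-0.114,-0.089,-0.045],0,0.032],
    [[-0.114,-0.089,-0.015],0,0.032],
    [[-0.114,-0.089,0.002],0,0.032],
    [[-0.114,-0.089,0.002],0,0.032],
    [[-0.114,-0.089,0.002],0,0.032]
  ]
}}

```text
time_s: 8.8
position: [0.5922, -0.2721, -0.0246]
tool_rot: [[-0.116, 0.993, 0.0], [0.993, 0.116, -0.0], [-0.0, 0.0, -1.0]]
ft_force: [0.3, -1.0, 0.3]
grip_width: 0.0317
gripper_force: 0.0
```

```bash
python3 tin.py p6; python3 - <<'E'
from b import *
o=env.observe(); R=np.array(o["tool_rot"]); p=np.array(o["position"]); d=grab("side"); W=cloud(d)
Q=(W-p)@R; m=(np.abs(Q[...,0])<.02)&(np.abs(Q[...,1])<.05)&(W[...,2]>.006)&(W[...,2]<.045)
q=Q[m]*1000; print(len(q),np.percentile(q,[1,99],axis=0).round(1),np.sort(W[m][:,2])[:5])
E
```

```text
t 8.8 bay [-0.2645 -0.0063] z -0.0246 yaw 0.05 f [ 0.26 -0.97  0.26] w 0.031691262262928406
top tin bay [-177.1   -8.6] size [101.2  70.4] yaw 1.0 1282
side tin bay [-165.3    5.5] size [76.  46.6] yaw 0.1 705
318 [[-11.3 -30.4 -68.5]
 [ 10.7  28.1 -37.6]] [0.01162472 0.01194407 0.01325614 0.0138719  0.01397232]
```

>>> {"name": "drive_tool", "arguments": {
  "series": [
    [[0.01,0.002,0],0,0.032],
    [[0.02,0.002,0],0,0.032],
    [[0.025,0.002,0],0,0.032],
    [[0.03,0.002,0],0,0.032],
    [[0.035,0.0015,0],0,0.032],
    [[0.041,0.001,0],0,0.032],
    [[0.047,0.0,0],0,0.032],
    [[0.053,-0.001,0],0,0.032],
    [[0.059,-0.002,0],0,0.032],
    [[0.065,-0.003,0],0,0.032],
    [[0.071,-0.004,0],0,0.032],
    [[0.077,-0.005,0],0,0.032],
    [[0.083,-0.006,0],0,0.032],
    [[0.089,-0.0065,0],0,0.032],
    [[0.095,-0.007,0],0,0.032],
    [[0.1,-0.007,0],0,0.032],
    [[0.1,-0.007,0],0,0.032]
  ]
}}

```text
time_s: 10.65
position: [0.573, -0.1725, -0.0256]
tool_rot: [[-0.117, 0.993, -0.002], [0.993, 0.117, 0.001], [0.002, -0.001, -1.0]]
ft_force: [-0.0, 0.8, 0.7]
grip_width: 0.0322
gripper_force: 0.0
```

```bash
python3 tin.py p7
```

```text
t 10.65 bay [-0.1634  0.0013] z -0.0256 yaw 0.09 f [-0.01  0.79  0.73] w 0.032238637002473744
top tin bay [-94.8   0.2] size [90.6 70.3] yaw 0.2 1208
side tin bay [-67.7  26.6] size [25.3 40.2] yaw -16.4 157
```

View pics/p7.png

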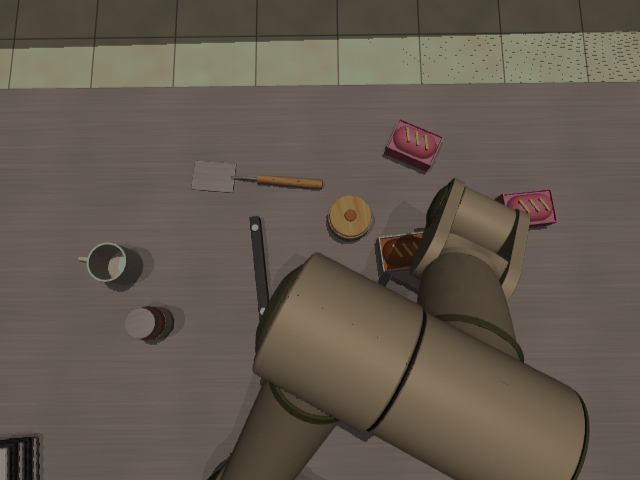

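The top view shows the tin's front end at (382,255), entering squarely: tin at about (-99,0), yaw 0.2°. The crocks at (350,216) and the hidden one are undisturbed. I'll push through.

>>> {"name": "drive_tool", "arguments": {
  "series": [
    [[0.006,0.0007,0],0,0.032],
    [[0.012,0.0007,0],0,0.032],
    [[0.018,0.0007,0],0,0.032],
    [[0.024,0.0007,0],0,0.032],
    [[0.03,0.0007,0],0,0.032],
    [[0.036,0.0007,0],0,0.032],
    [[0.042,0.0007,0],0,0.032],
    [[0.048,0.0007,0],0,0.032],
    [[0.054,0.0007,0],0,0.032],
    [[0.06,0.0007,0],0,0.032],
    [[0.066,0.0007,0],0,0.032],
    [[0.072,0.0007,0],0,0.032],
    [[0.078,0.0007,0],0,0.032],
    [[0.084,0.0007,0],0,0.032],
    [[0.09,0.0007,0],0,0.032],
    [[0.096,0.0007,0],0,0.032],
    [[0.102,0.0007,0],0,0.032],
    [[0.108,0.0007,0],0,0.032],
    [[0.114,0.0007,0],0,0.032],
    [[0.12,0.0007,0],0,0.032]
  ]
}}

```text
time_s: 12.75
position: [0.5603, -0.0541, -0.0253]
tool_rot: [[-0.116, 0.993, 0.0], [0.993, 0.116, -0.0], [-0.0, 0.0, -1.0]]
ft_force: [0.9, -1.7, -1.6]
grip_width: 0.0316
gripper_force: 0.9
```

```bash
python3 tin.py p8
```

```text
t 12.75 bay [-0.0443  0.0003] z -0.0253 yaw 0.06 f [ 0.9  -1.74 -1.65] w 0.03163918543988165
top tin bay [38.8 -0.6] size [60.4 70.6] yaw -89.9 824
side tin bay [-24.1  -7.5] size [16.2 36.9] yaw -69.8 133
```

>>> {"name": "drive_tool", "arguments": {
  "series": [
    [[0.006,0,0],0,0.032],
    [[0.012,0,0],0,0.032],
    [[0.018,0,0],0,0.032],
    [[0.024,0,0],0,0.032],
    [[0.03,0,0],0,0.032],
    [[0.036,0,0],0,0.032],
    [[0.042,0,0],0,0.032],
    [[0.048,0,0],0,0.032],
    [[0.054,0,0],0,0.032],
    [[0.06,0,0],0,0.032],
    [[0.066,0,0],0,0.032],
    [[0.072,0,0],0,0.032],
    [[0.078,0,0],0,0.032],
    [[0.084,0,0],0,0.032],
    [[0.09,0,0],0,0.032],
    [[0.096,0,0],0,0.032],
    [[0.102,0,0],0,0.032],
    [[0.107,0,0],0,0.032],
    [[0.111,0,0],0,0.032],
    [[0.111,0,0],0,0.032]
  ]
}}

```text
time_s: 14.85
position: [0.547, 0.0566, -0.0255]
tool_rot: [[-0.116, 0.993, -0.001], [0.993, 0.116, 0.001], [0.001, -0.001, -1.0]]
ft_force: [0.6, 0.6, 0.0]
grip_width: 0.0323
gripper_force: 0.0
```

```bash
python3 tin.py p9
```

```text
t 14.85 bay [0.0671 0.0008] z -0.0255 yaw 0.08 f [0.6  0.57 0.02] w 0.032254908306299186
top tin bay [174.3   0.2] size [70.6 18. ] yaw 82.0 174
side tin bay [88.2 -5.5] size [21.  33.9] yaw -76.2 143
```

>>> {"name": "drive_tool", "arguments": {
  "series": [
    [[0.002,0,0],0,0.032],
    [[0.004,0,0],0,0.032],
    [[0.005,0,0],0,0.032],
    [[0.006,0,0],0,0.032],
    [[0.006,0,0],0,0.032]
  ]
}}

```text
time_s: 15.45
position: [0.5466, 0.0616, -0.0254]
tool_rot: [[-0.116, 0.993, -0.0], [0.993, 0.116, -0.0], [-0.0, -0.0, -1.0]]
ft_force: [-0.0, -3.2, -1.1]
grip_width: 0.0324
gripper_force: 1.2
```

>>> {"name": "drive_tool", "arguments": {
  "series": [
    [[0.001,0,0],0,0.032],
    [[0.002,0,0],0,0.032],
    [[0.002,0,0],0,0.032]
  ]
}}

```text
time_s: 15.75
position: [0.5466, 0.0615, -0.0252]
tool_rot: [[-0.116, 0.993, -0.0], [0.993, 0.116, -0.003], [-0.003, -0.001, -1.0]]
ft_force: [-1.3, -14.4, 0.1]
grip_width: 0.0317
gripper_force: 7.2
```

```bash
python3 tin.py p10
```

```text
t 15.75 bay [0.0721 0.0006] z -0.0252 yaw 0.07 f [ -1.28 -14.41   0.12] w 0.03171334173544448
top tin bay [181.8  -7.2] size [58.8 15.7] yaw 79.3 127
side tin bay [94.2 -5.3] size [20.1 38.1] yaw -70.7 143
```

The force rose to 14 N with no further travel, so the tin is pressed against the rail. I'll back off straight, rise and check.

>>> {"name": "drive_tool", "arguments": {
  "series": [
    [[-0.005,0,0],0,0.032],
    [[-0.02,0,0],0,0.032],
    [[-0.045,0,0],0,0.032],
    [[-0.045,0,-0.05],0,0.032],
    [[-0.045,0,-0.1],0,0.032],
    [[-0.045,0,-0.15],0,0.032],
    [[-0.1,0,-0.18],0,0.032],
    [[-0.15,0,-0.2],0,0.032],
    [[-0.2,0,-0.2],0,0.032],
    [[-0.25,0,-0.2],0,0.032],
    [[-0.3,0,-0.2],0,0.032],
    [[-0.35,0,-0.2],0,0.032],
    [[-0.4,0,-0.2],0,0.032],
    [[-0.4,0,-0.2],0,0.032],
    [[-0.4,0,-0.2],0,0.032]
  ]
}}

```text
time_s: 17.35
position: [0.5922, -0.3367, 0.1737]
tool_rot: [[-0.113, 0.994, -0.0], [0.994, 0.113, 0.001], [0.001, -0.0, -1.0]]
ft_force: [-0.4, 0.3, 0.4]
grip_width: 0.0324
gripper_force: 0.0
```

```bash
python3 tin.py p11
```

```text
t 17.35 bay [-0.3287  0.0011] z 0.1737 yaw -0.12 f [-0.39  0.31  0.4 ] w 0.032352785546727915
top tin bay [135.5  -0.3] size [ 70.3 100.1] yaw -0.1 1684
side tin bay [133.9   1. ] size [ 70.3 105. ] yaw -0.1 1020
```

View pics/p11.png

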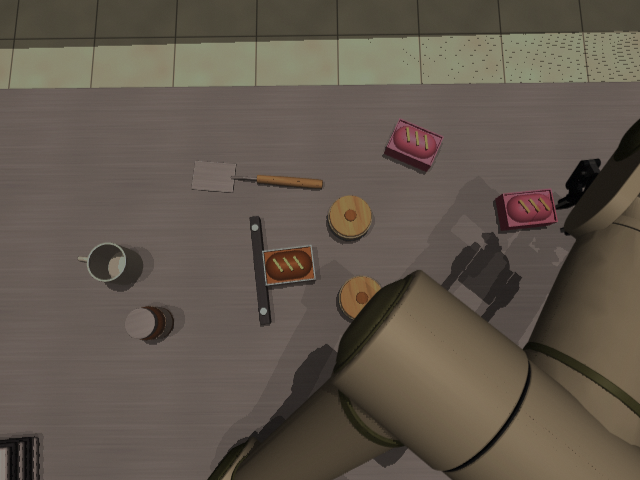

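The tin at (289,265) sits flat against the rail: (135.5,-0.3) mm, yaw -0.1°. The mug, jar, spatula and pink tins are where they were, and the arm is clear.

```bash
python3 -c "
from rig import env
print(env.close_job())"
```

```text
the job is handed in; nothing more can be done
None
```

The tin is home: it went through the gap and sits flat against the stop rail at bay x ≈ 135 mm, y ≈ 0, yaw ≈ 0°, with the jar, mug and spatula unmoved; the job was handed in at about 17 s, and the verdict was not shown.

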